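Hold the sander pen's gate open

TASK

The yellow sander pen on the prep bench must be opened so that a colleague can lift the sander out: first squeeze the red safety catch shut (its tab against its steel post), then squeeze the blue bolt catch shut in the same way, then take the gate by its upright black handle and swing it towards you, past its detent, until it stands wide, at 75 degrees or more. Finish while holding the handle with the gate still there: it springs back if you let go. Leave the sander, sanding block, tape roll and filler tin where they are.

Things in the scene. Friction and masses are not known exactly. Their poses are not given: they have to be found in the camera images.
- pen: Fixed yellow sheet-steel pen, open at the top, 290 x 410 mm, about 130 mm high. Origin on the bench under the middle of the gate line; x points into the pen (away from the robot at yaw 0), y to the left as seen from the robot, z up. The gate fills the left part of the front (from y=-30 to y=150 mm on x=0); the right part (y=-235 to -45, x=-50 to 200 mm) is a closed latch case with a grey deck, top at z=130 mm, that carries both catches. The pen is heavy and never moves.
- safety_squeeze (a point): Where to centre the fingers to squeeze the red safety catch, fingers closing along the pen's x: pen frame (0, -185, 160) mm, 30 mm above the deck, midway between the outer faces of tab and post once the tab has travelled 14 mm (those faces are then 36 mm apart). At rest the red tab's outer face is at x=-32 and the post's outer face at x=+18 mm: 50 mm apart. A firm grip drives the tab on to its end stop.
- safety_tab: Red moving tab of the safety catch, 8 mm thick (pen x), 22 mm wide, z=138 to 175 mm; at rest its centre is at pen (-28, -185). Its origin is at the pen's origin at rest and moves with the tab. Low red carriage bars beside it lie below z=138 mm: keep fingertips above 140 mm.
- safety_post: Fixed steel post of the safety catch, 8 mm thick, 22 mm wide, up to z=173 mm, centred at pen (14, -185) mm. Origin at the pen's origin.
- safety (a joint): Travel of the red tab towards its post (pen +x), m: starts at 0 to 0.003, end stop 0.018. Moves stiffly (about 4 N) and stays where it is left. Squeezed shut means beyond 0.011 with one finger pressing on the tab and the other on the post. Until it is beyond 0.010 its tooth blocks the blue bolt.
- bolt_squeeze (a point): Where to centre the fingers to squeeze the blue bolt catch, fingers closing along the pen's y: pen frame (0, -100, 160) mm, midway between the outer faces of tab and post once the tab has travelled 14 mm (36 mm apart). At rest the blue tab's outer face is at y=-68 and the post's outer face at y=-118 mm.
- bolt_tab: Blue moving tab of the bolt, 22 mm wide (pen x), 8 mm thick (pen y), z=138 to 175 mm; at rest centred at pen (0, -72) mm. Its origin is at the pen's origin at rest and moves with the tab. Low bolt parts lie below z=142 mm.
- bolt_post: Fixed steel post of the bolt catch, 8 mm thick, up to z=173 mm, centred at pen (0, -114) mm. Origin at the pen's origin.
- bolt (a joint): Travel of the blue tab towards its post (pen -y), m: starts at 0 to 0.0015, end stop 0.018. Stiff (about 4 N), stays where it is left, blocked until the safety is shut. Shut means beyond 0.011 with both fingers pressing; its steel pin has then left the gate's keeper and the gate is free.
- gate: The steel bar gate, with its handle: a black round upright post with a red band, 18 mm in diameter, standing on the gate's top bar at 150 mm from the hinge, from z=125 to 200 mm; it can turn between the fingers. The body's origin lies on the hinge axis at bench height. A dark keeper bracket 27 mm further out reaches up to z=148 mm.
- gate_grip (a point): Grip point on the handle's axis, at z=178 mm; moves with the gate.
- gate_hinge (a point): Point on the gate's vertical hinge axis, pen frame (0, 150, 178) mm.
- gate_angle (a joint): Gate angle, rad: 0 shut, grows as the handle comes out of the pen towards pen -x and then +y (clockwise from above), stop at 1.5. The gate is 180 mm long, 0.5 kg; sprung shut (1 to 2 N at the handle). A ball detent at 0.6 rad takes about 6 N at the handle to pass, in between 0.5 and 0.7. Let go from wide, the gate springs back to the detent or shuts.
- sander: Grey and black orbital sander standing in the pen, pad 120 mm across, 97 mm high. Leave it.
- sanding_block: Blue sanding block with a black grip, 110 x 60 x 41 mm, on the bench. Leave it.
- tape_roll: Green roll of masking tape, 100 mm across, 30 mm high, on the bench. Leave it.
- filler_tin: Orange-banded filler tin, 76 mm across, 85 mm high, on the bench. Leave it.

How it is judged:
By the outcome, as a careful person would: the job done as asked, in the order asked, and still so for the second after the job is handed in, while the arm keeps its last pose, push and grip.
It also fails if it takes over 58 s, if anything falls off the work surface, if the arm or the gripper's body presses on something with over 40 N, if the wrist force passes 120 N, or if a joint passes its speed limit or range.

ROBOT

A 6-joint arm with a two-finger parallel gripper is mounted at the origin on the work surface. World frame = base frame: x ahead of the robot, y to its left, z up, the work surface at z = 0. Lengths are in m, angles in degrees, forces in N, time in s.
With the tool pointing down it reaches from about 0.275 to 0.85 m from the base axis. Payload 19 kg.
Tool frame: the origin (TCP) lies midway between the tips of the shut fingers; the grasp point (between the pads) lies 19 mm behind it (env.tcp_to_grasp is the distance from the TCP to the grasp point, in m); z points along the fingers, y is the direction in which the jaws open and shut (so a half turn about z gives the same grasp; the last joint's range is limited). The gripper opens to 85 mm and grips with 20 to 120 N. Pads are 22 mm wide; open, the fingers measure 114 mm over their backs; the gripper's body (76 mm by 85 mm) begins 54 mm behind the grasp point. The pads swing forward as they close: fully open they stand 13 mm farther back than shut.
Start: joints at [65.088, 8.623, 82.357, -0, 89.026, -7.678], TCP at [0.17, 0.549, 0.231] pointing down, gripper open.
Joint ranges: [-160.23, 160.23], [-39.13, 120.54], [6.94, 153.29], [-79.49, 259.48], [9.18, 160.14], [-161.06, 161.06]. Speed limits (degrees/s): [108.29, 108.29, 127.2, 172.46, 172.46, 172.46].

INTERFACE

Orientations are given as [roll, pitch, yaw] about the fixed x, y, z axes, in that order (R = Rz(yaw) Ry(pitch) Rx(roll)).
In Python, from station import env gives the robot as it stands.
- The arm moves only by the tool arm_command, never from a script. Its argument "plan" is a list of rows, each a list of 3 entries, a list of its own where there are three numbers: the opening, from -1 (shut) to 1 (fully open), then the shift along the tool's x, y, z in m, then the turn, a rotation vector about the tool's x, y, z in rad. A call has 1 to 8 rows; each row is the pose to reach, as a shift and turn from the pose commanded when the call began, along the tool's axes at that moment; what a row does not reach only later rows make up. A row lasts 1/8 s, in which the tool goes at most 62.5 mm and 10.7 degrees, less where a joint would pass 70% of its speed; a pose out of reach is approached as far as the arm can. A call with a gripper value outside its range is refused whole. The fingers move at their own pace and stop on an object; the grip force is fixed at half the most. Time passes only in rows, so rows that repeat a pose let the fingers close. It gives the time, the measured TCP pose, the force and the opening at its end, in the units of the state.
- env.sense(): the state, without advancing time (a new reading comes with each control period).
- env.read_camera(name): name is "scene" or "top" or "wrist"; returns the picture (420x560x3 uint8, red, green, blue); there is no depth.
- env.camera_model(name): a dict with "fx", "fy", "cx", "cy" (pixels), "rvec" (rotation vector, rad) and "tvec" (3), from world to camera coordinates, as OpenCV has them. Camera axes: x right, y down, z forward; pixel columns grow to the right and rows downward; lengths in m; the calibration is good to about 2 mm. A picture is of the moment at which its call begins: read the wrist's pose just before it. camera_model takes no time and is no camera call; for the wrist camera it gives the pose at the moment of the call.
- env.finish_job(): hands the job in, once; it reports no verdict.
The state is a dict: "clock": time; "joint_positions": joint angles; "qvel": joint speeds; "joint_torque": joint torques, N m; "tcp_pos": TCP position; "eef_rot": TCP orientation; "wrist_force": force on the tool from outside, world axes, zero at the start; "wrist_torque": the same for the moment, N m; "gripper_width": finger opening in m.
Only numpy, scipy, OpenCV 4.12 (cv2) and the standard library are available. Lean on these libraries where they do the work, as an engineer would, in place of code of your own. Each camera call takes 0.05 s, during which the arm holds its last target. There are 200 camera calls.

## Working session

There is one attempt and no reset: what is moved stays moved. The work goes in short steps, Python scripts to look and compute and a tool call to move; the robot and the scene stay as the last step left them, time stands still between calls to the robot, and variables do not carry over. Pictures are saved under pics/ and viewed, about 8 in all and at most 12, crops included, and the job is handed in when it is done.

Besides the shell and the picture viewer there is one more tool, called as name(argument=value, ...) on one line, values as JSON. arm_command: Moves the arm, as the interface text tells. Its arguments: {"type":"object","properties":{"plan":{"type":"array","items":{"type":"array"}}},"required":["plan"]}

```bash
mkdir -p pics; python3 - <<'E'
from station import env
import cv2,numpy as np
a=env.read_camera("scene");b=env.read_camera("top")
cv2.imwrite("pics/s.png",cv2.resize(a[:,:,::-1],(800,600)));cv2.imwrite("pics/t.png",cv2.resize(b[:,:,::-1],(800,600)))
for n in("scene","top"):print({k:np.round(v,3).tolist() for k,v in env.camera_model(n).items()})
print(env.sense())
E
```

```text
{'fx': 493.634, 'fy': 493.634, 'cx': 277.132, 'cy': 210.335, 'rvec': [2.481, 0.539, -0.182], 'tvec': [-0.512, -0.076, 1.341]}
{'fx': 491.756, 'fy': 491.756, 'cx': 278.226, 'cy': 207.637, 'rvec': [2.189, -2.161, 0.085], 'tvec': [0.033, 0.57, 1.366]}
{'clock': 0.1, 'joint_positions': array([ 6.50877974e+01,  8.64500400e+00,  8.23885667e+01,  3.46173344e-04,
        8.90259002e+01, -7.67755688e+00]), 'qvel': array([ 0.0943993 , -0.03934316, -0.24885039,  0.00678199,  0.09121819,
        0.01268188]), 'joint_torque': array([ 2.68051779e-03, -7.14374828e+01, -5.71798289e+01, -2.90860307e-04,
        6.96593954e-03,  8.19330967e-05]), 'tcp_pos': array([0.17028633, 0.54897426, 0.23077315]), 'eef_rot': array([-1.79941109e+02, -8.28819645e-03,  1.62765344e+02]), 'wrist_force': array([ 0.01605052,  0.58923025, -0.30107561]), 'wrist_torque': array([0.00017102, 0.03936809, 0.00717674]), 'gripper_width': 0.08533474748302544}
```

View pics/s.png

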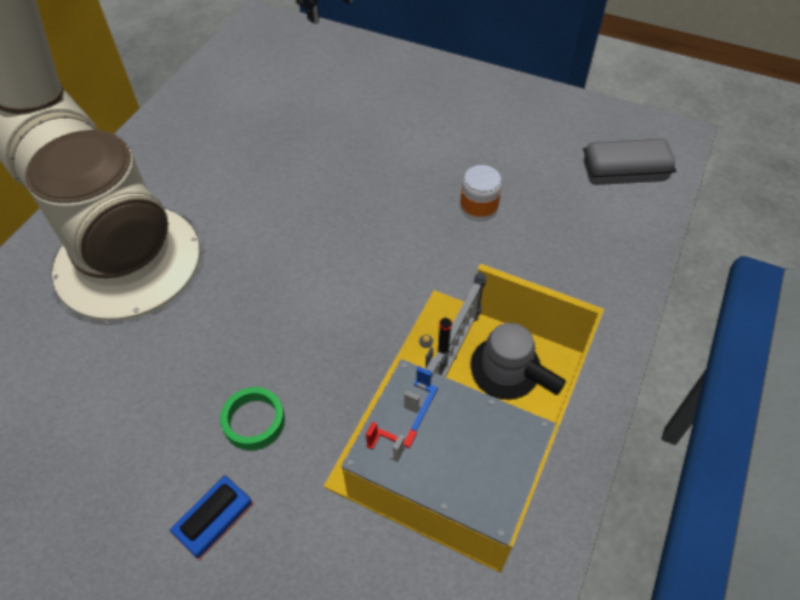

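View pics/t.png

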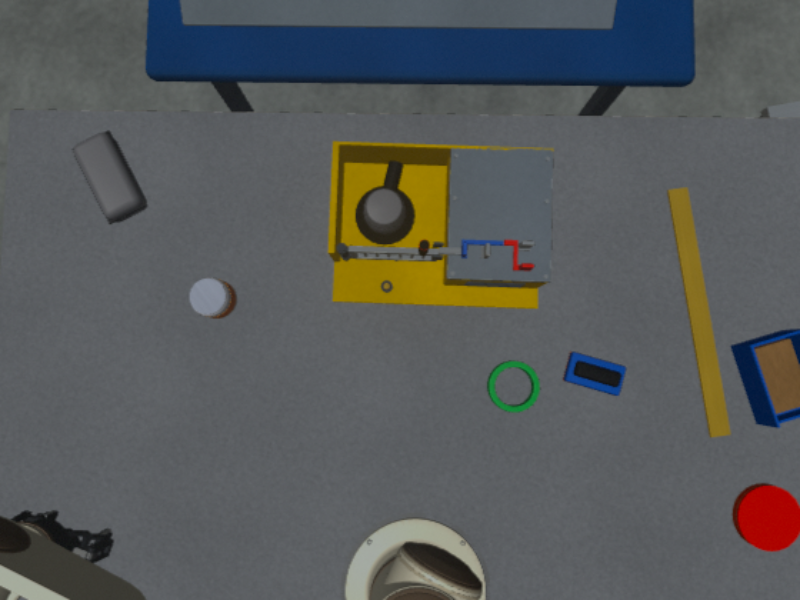

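The scene view shows the pen at the centre right, with red and blue catches and the black handle. In the top view the pen spans about (332–553, 142–308). I'll enlarge both views for accurate pixel positions.

```bash
python3 - <<'E'
from station import env
import cv2
a=env.read_camera("scene");b=env.read_camera("top")
c=b[155:215,280:390];d=a[185:345,225:385]
cv2.imwrite("pics/c1.png",cv2.resize(c[:,:,::-1],None,fx=7,fy=7,interpolation=cv2.INTER_CUBIC))
cv2.imwrite("pics/c2.png",cv2.resize(a[215:330,230:330][:,:,::-1],None,fx=5,fy=5,interpolation=cv2.INTER_CUBIC))
E
```

```text
(no output)
```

View pics/c1.png

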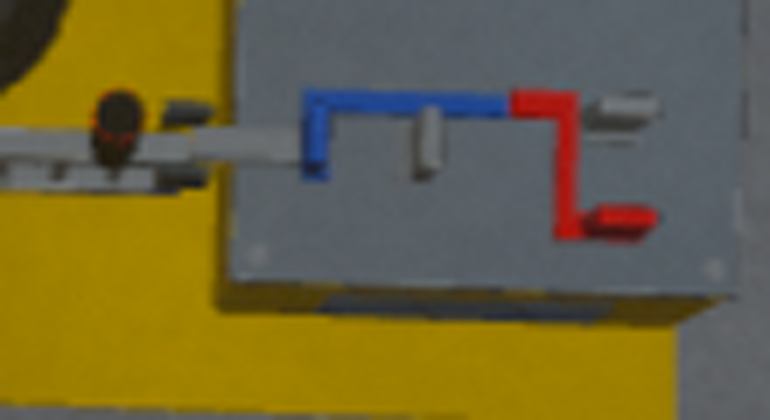

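View pics/c2.png

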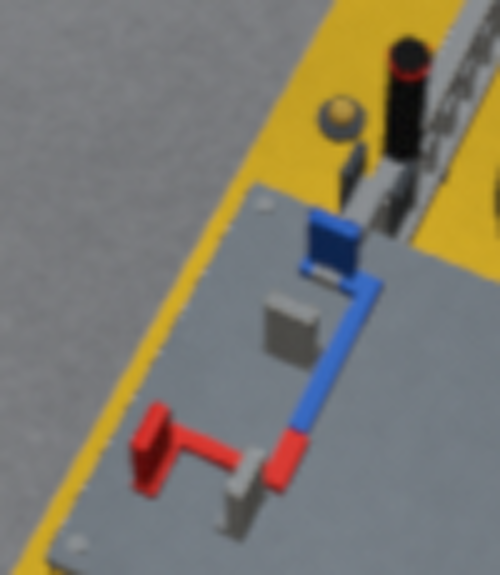

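The top crop gives the deck corners (230,283) and (735,297), handle top (120,108), safety post top (629,105) and bolt post top (429,136). The scene crop gives handle top (410,52), deck corners (258,185) and (52,560), and bolt post top (294,301). Next I fit the pen pose to these.

```bash
cat > h.py <<'E'
from station import env
import cv2,numpy as np
from scipy.optimize import least_squares
from scipy.spatial.transform import Rotation as R
def proj(n,P,m=None):
    m=m or env.camera_model(n);K=np.array([[m['fx'],0,m['cx']],[0,m['fy'],m['cy']],[0,0,1.]])
    return cv2.projectPoints(np.array(P,float).reshape(-1,3),np.array(m['rvec'],float),np.array(m['tvec'],float),K,None)[0][:,0]
def w(p,P):
    P=np.array(P,float).reshape(-1,3)/1000
    return R.from_euler('z',p[2]).apply(P)+[p[0],p[1],0]
def togo(pos,yaw):
    "shift in tool axes, yaw-turn from sensed pose to pos with tool-down yaw (deg)"
    s=env.sense();T=R.from_euler('xyz',s['eef_rot'],degrees=True)
    G=R.from_euler('xyz',[180,0,yaw],degrees=True)
    return np.round(T.inv().apply(np.array(pos)-s['tcp_pos']),4),np.round((T.inv()*G).as_rotvec(),4)
E
python3 - <<'E'
from h import *
P=[(-50,-45,130),(-50,-235,130),(0,0,200),(14,-185,173),(0,-114,173)]
t=[(230,283),(735,297),(120,108),(629,105),(429,136)]
Q=[(0,0,200),(-50,-45,130),(-50,-235,130),(0,-114,173)]
s=[(410,52),(258,185),(52,560),(294,301)]
t=(np.array(t)+.5)/7-.5+[280,155]; s=(np.array(s)+.5)/5-.5+[230,215]
f=lambda p:np.r_[(proj("top",w(p,P))-t).ravel(),(proj("scene",w(p,Q))-s).ravel()]
r=least_squares(f,[.6,0,0]);print(r.x,np.degrees(r.x[2]),np.round(r.fun,1))
for part in((0,10),(10,18)):
  q=least_squares(lambda p:f(p)[slice(*part)],r.x);print(q.x)
p=r.x
for n,v in dict(saf=(0,-185,160),bolt=(0,-100,160),grip=(0,0,178),hinge=(0,150,178)).items():print(n,w(p,v))
print(env.sense()['tcp_pos'],env.tcp_to_grasp)
E
```

```text
[ 0.64678195 -0.00486456 -0.01664407] -0.9536347440075734 [-0.2 -0.5  0.3 -0.4 -0.4  0.8 -0.4 -0.4  0.1 -0.2  0.4  0.1 -0.4 -1.1
 -0.9 -0.1  0.2  1.2]
[ 0.64755831 -0.00533851 -0.02652316]
[ 0.64616074 -0.00435753 -0.00803726]
saf [[ 0.64370294 -0.18983894  0.16      ]]
bolt [[ 0.64511762 -0.10485071  0.16      ]]
grip [[ 0.64678195 -0.00486456  0.178     ]]
hinge [[0.64927845 0.14511466 0.178     ]]
[0.17031295 0.54902609 0.2309292 ] 0.0187
```

```bash
python3 -c "
from h import *
print(togo([.644,-.19,.26],89))"
```

```text
(array([-0.6714, -0.5655, -0.0287]), array([-7.0000e-04,  4.0000e-04,  1.2875e+00]))
```

arm_command(plan=[[1, [0, 0, -0.03], [0, 0, 0]], [1, [-0.671, -0.566, -0.03], [0, 0, 1.288]], [1, [-0.671, -0.566, -0.03], [0, 0, 1.288]], [1, [-0.671, -0.566, -0.03], [0, 0, 1.288]], [1, [-0.671, -0.566, -0.03], [0, 0, 1.288]], [1, [-0.671, -0.566, -0.03], [0, 0, 1.288]], [1, [-0.671, -0.566, -0.03], [0, 0, 1.288]], [1, [-0.671, -0.566, -0.03], [0, 0, 1.288]]])

```text
clock: 1.2
tcp_pos: [0.4068, 0.1788, 0.2614]
eef_rot: [180.0, -0.0, 88.6]
wrist_force: [0.9, 1.5, -0.3]
gripper_width: 0.0856
```

```bash
python3 -c "
from h import *
print(togo([.644,-.19,.26],89))"
```

```text
(array([-0.363 ,  0.2459,  0.0015]), array([ 0.0004, -0.0001, -0.0062]))
```

arm_command(plan=[[1, [-0.363, 0.246, 0], [0, 0, 0]], [1, [-0.363, 0.246, 0], [0, 0, 0]], [1, [-0.363, 0.246, 0], [0, 0, 0]], [1, [-0.363, 0.246, 0], [0, 0, 0]], [1, [-0.363, 0.246, 0], [0, 0, 0]], [1, [-0.363, 0.246, 0], [0, 0, 0]], [1, [-0.363, 0.246, 0], [0, 0, 0]], [1, [-0.363, 0.246, 0], [0, 0, 0]]])

```text
clock: 2.2
tcp_pos: [0.6465, -0.1902, 0.2587]
eef_rot: [-179.8, -0.0, 88.8]
wrist_force: [-1.2, 1.4, 0.2]
gripper_width: 0.0857
```

```bash
python3 - <<'E'
from h import *
s=env.sense();print(s['tcp_pos'],s['eef_rot'])
m=env.camera_model("wrist");a=env.read_camera("wrist")
p=[.64678,-.00486,-.01664]
P=[(-28,-185,175),(14,-185,173),(0,-72,175),(0,-114,173),(0,0,200),(-50,-235,130),(-50,-45,130)]
q=proj("wrist",w(p,P),m);print(np.round(q*800/560,0).tolist())
np.savez("w1.npz",**m)
cv2.imwrite("pics/w1.png",cv2.resize(a[:,:,::-1],(800,600),interpolation=cv2.INTER_CUBIC))
E
```

```text
[ 0.6465072  -0.19021469  0.25866166] [-1.79826369e+02 -3.43077738e-02  8.87822156e+01]
[[341.0, 305.0], [417.0, 304.0], [390.0, 79.0], [391.0, 171.0], [386.0, -149.0], [321.0, 353.0], [301.0, 40.0]]
```

View pics/w1.png

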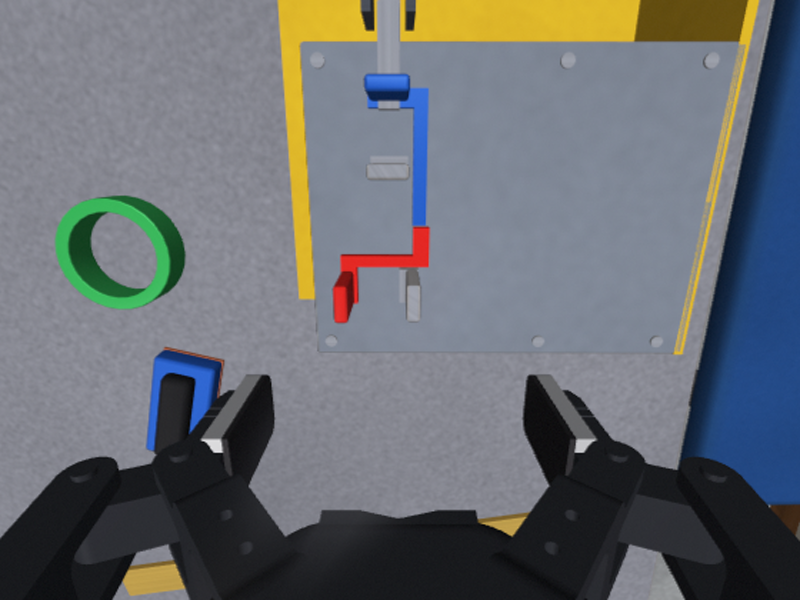

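Wrist view: red tab top at (341,298), safety post top (414,297), blue tab top (387,80), bolt post top (388,171), deck corners (317,352) and (301,42). These are within a few pixels of prediction, so I refit with them.

```bash
python3 - <<'E'
from h import *
m={k:v for k,v in np.load("w1.npz").items()}
P=[(14,-185,173),(0,-72,175),(0,-114,173),(-50,-235,130),(-50,-45,130)]
o=np.array([(414,297),(387,80),(388,171),(317,352),(301,42)])*.7
f=lambda p:(proj("wrist",w(p,P),m)-o).ravel()
r=least_squares(f,[.647,-.005,-.0166]);print(r.x,np.degrees(r.x[2]),np.round(r.fun,1))
p=r.x
for n,v in dict(saf=(0,-185,160),bolt=(0,-100,160),grip=(0,0,178),hinge=(0,150,178)).items():print(n,w(p,v))
y=np.degrees(p[2])
print(togo([*w(p,(0,-185,0))[0][:2],.147],90+y))
E
```

```text
[ 0.64603091 -0.00444931 -0.02108797] -1.2082518488574798 [ 0.1  4.3  0.3 -1.2  0.1 -0.4  0.8  0.3 -1.3 -2. ]
saf [[ 0.64212993 -0.18940818  0.16      ]]
bolt [[ 0.64392227 -0.10442708  0.16      ]]
grip [[ 0.64603091 -0.00444931  0.178     ]]
hinge [[0.64919387 0.14551733 0.178     ]]
(array([-0.0012, -0.0035,  0.1125]), array([-0.0023, -0.0008,  0.001 ]))
```

arm_command(plan=[[1, [-0.001, -0.003, 0.03], [0, 0, 0]], [1, [-0.001, -0.003, 0.06], [0, 0, 0]], [1, [-0.001, -0.003, 0.085], [0, 0, 0]], [1, [-0.001, -0.003, 0.112], [0, 0, 0]], [1, [-0.001, -0.003, 0.112], [0, 0, 0]], [1, [-0.001, -0.003, 0.112], [0, 0, 0]]])

```text
clock: 3.0
tcp_pos: [0.6429, -0.1872, 0.151]
eef_rot: [179.9, 0.0, 89.0]
wrist_force: [0.4, 0.1, 1.1]
gripper_width: 0.0856
```

```bash
python3 - <<'E'
from h import *
s=env.sense();print(s['tcp_pos'],s['eef_rot'],s['wrist_force'])
print(togo([.6426,-.1894,.147],89))
a=env.read_camera("wrist")
cv2.imwrite("pics/w2.png",cv2.resize(a[:,:,::-1],(800,600),interpolation=cv2.INTER_CUBIC))
E
```

```text
[ 0.6428529  -0.18717995  0.15098776] [1.79912538e+02 3.65862675e-02 8.90042505e+01] [0.41188416 0.08130647 1.07946743]
(array([-0.0022, -0.0002,  0.004 ]), array([0.0015, 0.0006, 0.0001]))
```

View pics/w2.png

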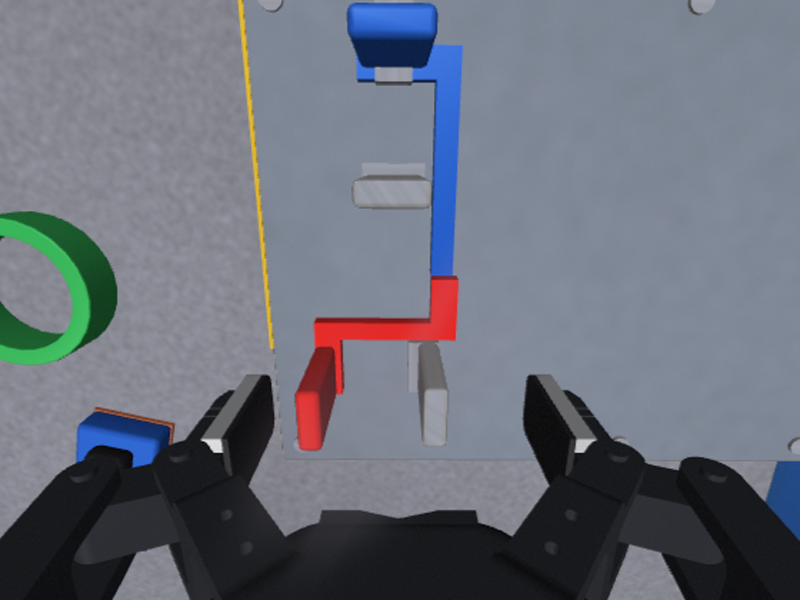

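Wrist view: the open fingers (left pad about col 265, right about 530) straddle the red tab (outer edge 297) and the post (outer edge 448). Centring is about 1 mm off. I correct that and squeeze.

arm_command(plan=[[1, [-0.002, -0.001, 0.004], [0, 0, 0]], [1, [-0.002, -0.001, 0.004], [0, 0, 0]], [-0.1, [-0.002, -0.001, 0.004], [0, 0, 0]], [-0.1, [-0.002, -0.001, 0.004], [0, 0, 0]], [-0.1, [-0.002, -0.001, 0.004], [0, 0, 0]], [-0.1, [-0.002, -0.001, 0.004], [0, 0, 0]]])

```text
clock: 3.8
tcp_pos: [0.6414, -0.1897, 0.1454]
eef_rot: [-180.0, 0.0, 89.0]
wrist_force: [-3.6, 0.4, 1.9]
gripper_width: 0.0385
```

arm_command(plan=[[-0.3, [0, 0, 0], [0, 0, 0]], [-0.3, [0, 0, 0], [0, 0, 0]], [-1, [0, 0, 0], [0, 0, 0]], [-1, [0, 0, 0], [0, 0, 0]], [-1, [0, 0, 0], [0, 0, 0]]])

```text
clock: 4.42
tcp_pos: [0.6434, -0.1898, 0.146]
eef_rot: [179.7, 0.1, 89.0]
wrist_force: [15.6, -1.4, 0.1]
gripper_width: 0.0296
```

The safety is on its stop: width 30 mm, with both sides loaded. Next I release, lift, and move to the bolt.

arm_command(plan=[[1, [0, 0, 0], [0, 0, 0]], [1, [0, 0, 0], [0, 0, 0]], [1, [0, 0, -0.03], [0, 0, 0]], [1, [0, 0, -0.07], [0, 0, 0]], [1, [0.085, 0.001, -0.07], [0, 0, 1.571]], [1, [0.085, 0.001, -0.07], [0, 0, 1.571]], [1, [0.085, 0.001, -0.07], [0, 0, 1.571]], [1, [0.085, 0.001, -0.07], [0, 0, 1.571]]])

```text
clock: 5.42
tcp_pos: [0.644, -0.1042, 0.2153]
eef_rot: [180.0, 0.0, 46.2]
wrist_force: [0.5, -0.0, -1.0]
gripper_width: 0.0856
```

arm_command(plan=[[1, [0, 0, 0], [0, 0, 0.855]], [1, [0, 0, 0], [0, 0, 0.855]], [1, [0, 0, 0], [0, 0, 0.855]], [1, [0, 0, 0], [0, 0, 0.855]], [1, [0, 0, 0], [0, 0, 0.855]], [1, [0, 0, 0], [0, 0, 0.855]]])

```text
clock: 6.18
tcp_pos: [0.644, -0.1047, 0.2153]
eef_rot: [180.0, 0.0, -2.4]
wrist_force: [0.4, -0.2, -0.2]
gripper_width: 0.0855
```

```bash
python3 -c "
from h import *
s=env.sense();print(s['tcp_pos'],s['eef_rot'])
print(togo([.6434,-.1044,.150],-1.2))"
```

```text
[ 0.64404319 -0.10465697  0.21525788] [ 1.79999725e+02  9.11762840e-03 -2.41113355e+00]
(array([-0.0006, -0.0002,  0.0653]), array([ 0.    ,  0.0002, -0.0211]))
```

arm_command(plan=[[1, [-0.001, 0, 0.02], [0, 0, -0.02]], [1, [-0.001, 0, 0.045], [0, 0, -0.02]], [1, [-0.001, 0, 0.066], [0, 0, -0.02]], [1, [-0.001, 0, 0.066], [0, 0, -0.02]], [1, [-0.001, 0, 0.066], [0, 0, -0.02]]])

```text
clock: 6.8
tcp_pos: [0.6434, -0.1047, 0.1503]
eef_rot: [180.0, -0.1, -1.2]
wrist_force: [-0.8, 0.2, 1.3]
gripper_width: 0.0856
```

```bash
python3 - <<'E'
from h import *
s=env.sense();print(s['tcp_pos'],s['eef_rot'],s['wrist_force'])
a=env.read_camera("wrist")
cv2.imwrite("pics/w3.png",cv2.resize(a[:,:,::-1],(800,600),interpolation=cv2.INTER_CUBIC))
E
```

```text
[ 0.64342167 -0.10471324  0.15032669] [ 1.79981656e+02 -5.46905139e-02 -1.22714879e+00] [-0.79347781  0.23157898  1.25967087]
```

View pics/w3.png

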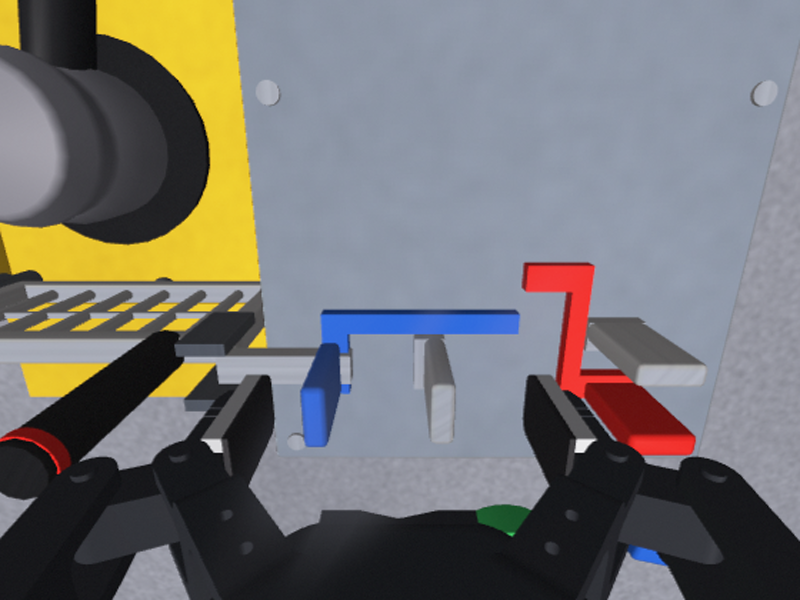

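The tooth has left the end of the blue bar, so the safety is shut. The blue tab (outer edge 303) and post (outer edge 455) are centred between the pads, so I squeeze the bolt.

arm_command(plan=[[1, [0, 0, 0.002], [0, 0, 0]], [-0.1, [0, 0, 0.002], [0, 0, 0]], [-0.1, [0, 0, 0.002], [0, 0, 0]], [-0.3, [0, 0, 0.002], [0, 0, 0]], [-0.3, [0, 0, 0.002], [0, 0, 0]], [-1, [0, 0, 0.002], [0, 0, 0]], [-1, [0, 0, 0.002], [0, 0, 0]], [-1, [0, 0, 0.002], [0, 0, 0]]])

```text
clock: 7.85
tcp_pos: [0.6433, -0.1075, 0.1484]
eef_rot: [179.7, -0.1, -1.4]
wrist_force: [-3.0, -18.6, 6.8]
gripper_width: 0.0298
```

arm_command(plan=[[1, [0, 0, 0], [0, 0, 0]], [1, [0, 0, 0], [0, 0, 0]], [1, [0, 0, -0.04], [0, 0, 0]], [1, [0, 0, -0.085], [0, 0, 0]], [1, [0, 0, -0.1], [0, 0, 0]], [1, [0.001, -0.1, -0.1], [0, 0, -1.571]], [1, [0.001, -0.1, -0.1], [0, 0, -1.571]], [1, [0.001, -0.1, -0.1], [0, 0, -1.571]]])

```text
clock: 8.85
tcp_pos: [0.6462, -0.0017, 0.2467]
eef_rot: [-179.9, 0.0, 31.5]
wrist_force: [-0.1, -0.4, -0.7]
gripper_width: 0.0856
```

arm_command(plan=[[1, [0, 0, 0], [0, 0, -1.04]], [1, [0, 0, 0], [0, 0, -1.04]], [1, [0, 0, 0], [0, 0, -1.04]], [1, [0, 0, 0], [0, 0, -1.04]], [1, [0, 0, 0], [0, 0, -1.04]], [1, [0, 0, 0], [0, 0, -1.04]], [1, [0, 0, 0], [0, 0, -1.04]]])

```text
clock: 9.72
tcp_pos: [0.6462, -0.0045, 0.2467]
eef_rot: [-179.9, -0.0, 90.5]
wrist_force: [-0.1, -0.5, -0.2]
gripper_width: 0.0849
```

```bash
python3 - <<'E'
from h import *
s=env.sense();print(s['tcp_pos'],s['eef_rot'])
p=[.6460,-.0046,-.0211]
print(togo([*w(p,(0,0,0))[0][:2],.162],88.8))
m=env.camera_model("wrist");a=env.read_camera("wrist")
print(proj("wrist",w(p,[(0,0,200),(0,-72-18,175)]),m)/.7)
cv2.imwrite("pics/w4.png",cv2.resize(a[:,:,::-1],(800,600),interpolation=cv2.INTER_CUBIC))
E
```

```text
[ 0.64622659 -0.0044742   0.2466544 ] [-1.79945654e+02 -6.00925449e-03  9.04975042e+01]
(array([-0.0001, -0.0001,  0.0847]), array([-0.001 , -0.0001,  0.0296]))
[[395.84352138 330.91150805]
 [391.73604291 456.83469075]]
```

View pics/w4.png

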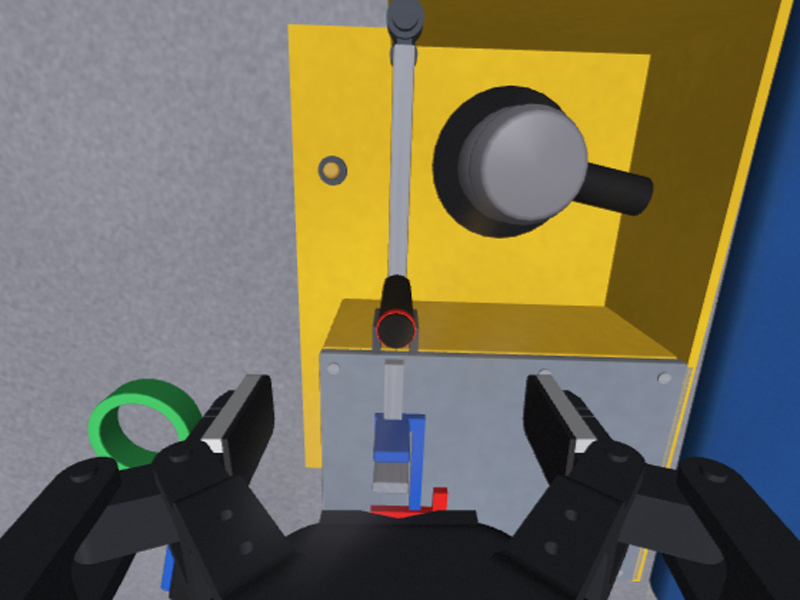

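The handle top at (396,329) is where it was predicted, and the bolt pin has left the keeper. I descend and grip.

arm_command(plan=[[1, [0, 0, 0.04], [0, 0, 0.03]], [1, [0, 0, 0.07], [0, 0, 0.03]], [1, [0, 0, 0.085], [0, 0, 0.03]], [1, [0, 0, 0.085], [0, 0, 0.03]], [-1, [0, 0, 0.085], [0, 0, 0.03]], [-1, [0, 0, 0.085], [0, 0, 0.03]], [-1, [0, 0, 0.085], [0, 0, 0.03]], [-1, [0, 0, 0.085], [0, 0, 0.03]]])

```text
clock: 10.78
tcp_pos: [0.6463, -0.0048, 0.1628]
eef_rot: [180.0, 0.0, 88.8]
wrist_force: [-3.2, 1.6, 4.4]
gripper_width: 0.0166
```

```bash
python3 - <<'E'
from h import *
s=env.sense();print(s['tcp_pos'],s['eef_rot'],s['wrist_force'],s['gripper_width'])
h=w([.6460,-.0046,-.0211],(0,150,0))[0][:2];print(h)
T=R.from_euler('xyz',s['eef_rot'],degrees=True)
d0=s['tcp_pos'][:2]-h;print(np.hypot(*d0))
for a in range(0,91,6):
    c=R.from_euler('z',-a,degrees=True).apply([*d0,0])
    print(a,np.round(T.inv().apply(c-[*d0,0]),3),round(np.radians(a),3))
E
```

```text
[ 0.64630615 -0.00477556  0.16283857] [1.79991041e+02 1.72643304e-02 8.87947180e+01] [-3.20453839  1.56787449  4.44381799] 0.016569344898874263
[0.64916477 0.14536661]
0.15016938394688498
0 [0. 0. 0.] 0.0
6 [ 0.001 -0.016 -0.   ] 0.105
12 [ 0.003 -0.031 -0.   ] 0.209
18 [ 0.007 -0.046 -0.   ] 0.314
24 [ 0.013 -0.061 -0.   ] 0.419
30 [ 0.02  -0.075 -0.   ] 0.524
36 [ 0.029 -0.088 -0.   ] 0.628
42 [ 0.038 -0.101 -0.   ] 0.733
48 [ 0.049 -0.112 -0.   ] 0.838
54 [ 0.062 -0.122 -0.   ] 0.942
60 [ 0.075 -0.13  -0.   ] 1.047
66 [ 0.089 -0.137 -0.   ] 1.152
72 [ 0.103 -0.143 -0.   ] 1.257
78 [ 0.119 -0.147 -0.   ] 1.361
84 [ 0.134 -0.15  -0.   ] 1.466
90 [ 0.15 -0.15 -0.  ] 1.571
```

arm_command(plan=[[-1, [0, -0.008, 0], [0, 0, 0.05]], [-1, [0.001, -0.016, 0], [0, 0, 0.105]], [-1, [0.003, -0.031, 0], [0, 0, 0.209]], [-1, [0.007, -0.046, 0], [0, 0, 0.314]], [-1, [0.013, -0.061, 0], [0, 0, 0.419]], [-1, [0.016, -0.068, 0], [0, 0, 0.471]], [-1, [0.016, -0.068, 0], [0, 0, 0.471]]])

```text
clock: 11.65
tcp_pos: [0.5786, 0.0125, 0.1629]
eef_rot: [179.9, 0.0, 61.8]
wrist_force: [-2.4, -3.8, 5.0]
gripper_width: 0.0166
```

```bash
cat > g.py <<'E'
from h import *
s=env.sense();h=np.array([.64917,.14537])
print(s['tcp_pos'],s['eef_rot'][2],s['wrist_force'],s['gripper_width'])
d=s['tcp_pos'][:2]-h;a0=np.degrees(np.arctan2(-d[0],-d[1]))+1.2;print("r",np.hypot(*d),"ang",a0)
T=R.from_euler('xyz',s['eef_rot'],degrees=True)
for a in range(30,85,6):
    if a>a0-3:
        t=np.radians(a-1.2);c=np.r_[h-.1502*np.array([np.sin(t),np.cos(t)])-s['tcp_pos'][:2],0]
        print(a,np.round(T.inv().apply(c),3),round(np.radians(a-(88.8-s['eef_rot'][2])),3))
E
python3 g.py
```

```text
[0.5785715  0.01246681 0.16285821] 61.82827781817425 [-2.39362961 -3.80155199  4.99842316] 0.01661676994519003
r 0.1504905479631185 ang 29.17735099662255
30 [ 0.    -0.002 -0.   ] 0.053
36 [ 0.001 -0.018 -0.   ] 0.158
42 [ 0.004 -0.033 -0.   ] 0.262
48 [ 0.008 -0.048 -0.   ] 0.367
54 [ 0.014 -0.063 -0.   ] 0.472
60 [ 0.021 -0.077 -0.   ] 0.576
66 [ 0.03 -0.09 -0.  ] 0.681
72 [ 0.04  -0.102 -0.   ] 0.786
78 [ 0.051 -0.113 -0.   ] 0.891
84 [ 0.064 -0.123 -0.   ] 0.995
```

Gate is at 27° (the script's offset sign makes its listed angles 2.4° too high). I continue through the detent.

arm_command(plan=[[-1, [0, -0.01, 0], [0, 0, 0.06]], [-1, [0.001, -0.018, 0], [0, 0, 0.12]], [-1, [0.004, -0.033, 0], [0, 0, 0.22]], [-1, [0.008, -0.048, 0], [0, 0, 0.325]], [-1, [0.014, -0.063, 0], [0, 0, 0.43]], [-1, [0.021, -0.077, 0], [0, 0, 0.535]], [-1, [0.021, -0.077, 0], [0, 0, 0.535]]])

```text
clock: 12.52
tcp_pos: [0.5201, 0.0675, 0.1628]
eef_rot: [180.0, 0.1, 31.2]
wrist_force: [-10.1, -8.1, 9.2]
gripper_width: 0.0169
```

```bash
sed -i 's/+1.2;/-1.2;/;s/a-1.2/a+1.2/' g.py; python3 g.py
```

```text
[0.52011448 0.0675489  0.16280932] 31.17369221993612 [-10.05525556  -8.0852655    9.24380516] 0.016907209469394627
r 0.15070319023155557 ang 57.709822169274695
60 [ 0.001 -0.006 -0.   ] 0.041
66 [ 0.002 -0.022 -0.   ] 0.146
72 [ 0.005 -0.037 -0.   ] 0.251
78 [ 0.01  -0.052 -0.   ] 0.356
84 [ 0.016 -0.067 -0.   ] 0.46
```

arm_command(plan=[[-1, [0.001, -0.01, 0], [0, 0, 0.06]], [-1, [0.002, -0.022, 0], [0, 0, 0.146]], [-1, [0.005, -0.037, 0], [0, 0, 0.251]], [-1, [0.01, -0.052, 0], [0, 0, 0.356]], [-1, [0.014, -0.062, 0], [0, 0, 0.425]], [-1, [0.014, -0.062, 0], [0, 0, 0.425]], [-1, [0.014, -0.062, 0], [0, 0, 0.425]], [-1, [0.014, -0.062, 0], [0, 0, 0.425]]])

```text
clock: 13.52
tcp_pos: [0.4995, 0.1277, 0.1628]
eef_rot: [180.0, 0.2, 6.9]
wrist_force: [-21.6, -4.9, 15.7]
gripper_width: 0.0164
```

```bash
python3 g.py; python3 - <<'E'
from h import *
a=env.read_camera("wrist");b=env.read_camera("top");c=env.read_camera("scene")
cv2.imwrite("pics/e.png",np.hstack([cv2.resize(x[:,:,::-1],(400,400)) for x in(b[80:300,200:420],c[100:350,200:450])]))
E
```

```text
[0.49950825 0.12767888 0.16276396] 6.901613124620056 [-21.61283881  -4.8563002   15.67645984] 0.016428004403035625
r 0.15070373600278725 ang 82.05850248464763
84 [ 0.001 -0.005 -0.   ] 0.037
```

View pics/e.png

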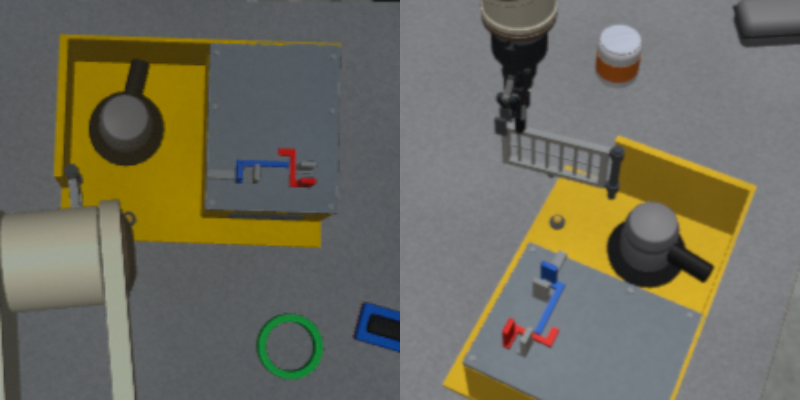

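The gate stands wide in both views, with the handle held, both catches shut, and the loose items in place. I ease off the radial load and hold for a moment before handing in.

arm_command(plan=[[-1, [-0.001, 0, 0], [0, 0, 0]], [-1, [-0.001, 0, 0], [0, 0, 0]], [-1, [-0.001, 0, 0], [0, 0, 0]], [-1, [-0.001, 0, 0], [0, 0, 0]]])

```text
clock: 14.18
tcp_pos: [0.4995, 0.1276, 0.1628]
eef_rot: [180.0, 0.1, 6.9]
wrist_force: [-10.2, -4.4, 11.3]
gripper_width: 0.0168
```

```bash
python3 g.py; python3 -c "
from station import env
print(env.finish_job())"; python3 g.py
```

```text
[0.49950337 0.12756728 0.16279501] 6.8873878363241845 [-10.17631419  -4.43376826  11.31466383] 0.016754213093477483
r 0.15072171849862936 ang 82.01658659516804
84 [ 0.001 -0.005 -0.   ] 0.036
the job is handed in; nothing more can be done
None
the job is handed in; nothing more can be done
```

The pen is open and the job is handed in. I squeezed the red safety catch shut, then the blue bolt catch. Then I took the gate by its handle, swung it past the detent to about 82° and held it there. It took about 14 s of the 58 s.

- **Catches:** both closed to about 30 mm finger width, which I read as their end stops. The pictures afterwards show the safety tooth off the bolt and the pin out of the keeper.
- **Gate:** the 82° is worked out from the measured hand position around the hinge. The last top and scene pictures show the gate wide with the handle held. The gripper width was about 17 mm on the 18 mm handle.
- **Forces:** the highest wrist reading I saw was about 27 N, at the end of the swing. A 1 mm shift cut it to about 16 N before handing in.
- **Other items:** the sander, tape roll, filler tin and sanding block looked undisturbed, though the sanding block was only partly in the last picture.
- **Disagreements:** the camera estimates of the pen's position differed by 1 to 2 mm. My gate-angle script first read 2.4° too high from a sign slip, which I fixed before the final readings. No other check failed or disagreed.

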